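# Set up a car radio for wiring on the bench mat

## Robot

A 6-joint arm with a two-finger parallel gripper is mounted at the origin on the work surface. World frame = base frame: x ahead of the robot, y to its left, z up, the work surface at z = 0. Lengths are in m, angles in rad, forces in N, time in s.
With the tool pointing down it reaches from about 0.325 to 1 m from the base axis. Payload 5.1 kg.
Tool frame: the origin (TCP) lies midway between the tips of the shut fingers; the grasp point (between the pads) lies bot.tcp_to_grasp behind it (bot.tcp_to_grasp is the distance from the TCP to the grasp point, in m); z points along the fingers, y is the line along which they close (so a half turn about z gives the same grasp; the last joint's range is limited). The gripper opens to 85 mm and grips with 20 to 120 N. Pads are 22 mm wide; open, the fingers measure 114 mm over their backs; the gripper's body (76 mm by 85 mm) begins 54 mm behind the grasp point. The pads swing forward as they close: fully open they stand 13 mm farther back than shut.
Start: joints at [1.098, 0.124, 1.65, -0, 1.367, -0.083], TCP at [0.247, 0.601, 0.231] pointing down, gripper open.
Joint ranges: [-2.61, 2.61], [-1.02, 2.33], [0.03, 2.71], [-1.35, 4.49], [0.32, 2.68], [-2.91, 2.91]. Speed limits (rad/s): [2.57, 2.57, 3.14, 3.14, 3.14, 3.14].

## Interface

Orientations are given as a unit quaternion [x, y, z, w].
In Python, from plant import bot, viewer gives the robot as it stands.
- The arm moves only by the tool servo_tool, never from a script. Its argument "commands" is text: rows parted by semicolons, each of 7 numbers parted by spaces: the turn, a rotation vector about the tool's x, y, z in rad, then the shift along the tool's x, y, z in mm, then the closure, from 0 (fully open) to 1 (shut). In form: wx wy wz x y z fingers; .... A call has 1 to 10 rows; each row is the pose to reach, as a shift and turn from the pose commanded when the call began, along the tool's axes at that moment; what a row does not reach only later rows make up. A row lasts 1/10 s, in which the tool goes at most 50 mm and 8.59 degrees, less where a joint would pass 70% of its speed; a pose out of reach is approached as far as the arm can. A call with a gripper value outside its range is refused whole. The fingers move at their own pace and stop on an object; "squeeze" is the grip in N (left out, the last holds). Time passes only in rows, so rows that repeat a pose let the fingers close. It gives the time, the measured TCP pose, the force, the opening and the grip force at its end, in the units of the state.
- bot.get_state(): the state, without advancing time (a new reading comes with each control period).
- viewer.grab_frame(name): name is "side" or "top"; returns a dict with "img" (480x640x3 uint8, red, green, blue), "range_z" (480x640 float32, m along the optical axis (not along the pixel's ray), 0 where there is no reading), "fx", "fy", "cx", "cy" (pixels), "R" (3x3) and "t" (3): a world point X has camera coordinates R X + t. Camera axes: x right, y down, z forward; pixel columns grow to the right and rows downward; lengths in m; the calibration is good to about 2 mm. A picture is of the moment at which its call begins.
- bot.hand_in(): hands the job in; it is judged then, once.
The state is a dict: "clock": time; "q": joint angles; "dq": joint speeds; "tau": joint torques, N m; "tool_pos": TCP position; "tcp_rot": TCP orientation; "force": force on the tool from outside, world axes, zero at the start; "ft_torque": the same for the moment, N m; "width": opening from 0.0 (shut) to 1.0 (fully open); "grip_force": force on a finger pad.
Only numpy, scipy, OpenCV 4.12 (cv2) and the standard library are available. Lean on these libraries where they do the work, as an engineer would, in place of code of your own. Each camera call takes 0.05 s, during which the arm holds its last target. There are 200 camera calls.

## Task

Set the car radio up for wiring on the black mat: put the two foam blocks on the mat, running front to back, one to support each end of the radio, and lower the radio gently down into the recesses of both, wiring side up, centred on the mat with its long side running left to right, parallel to the mat's front edge. Lay the perforated strap flat on the mat behind the radio, parallel to it, and stand the jar of screws on the mat in front of the radio; both are centred left to right on the mat. Leave the roll of tape, the small foam corner and the fuse holder where they are.

Things in the scene. Friction and masses are not known exactly. Their poses are not given: they have to be found in the camera images.
- mat: flat black rubber work mat, 280 (x, front to back) x 240 (y) x 3 mm, fixed, turned up to 0.2 rad, on a blue-grey blanket (top at world z 0.006) on which all else starts. A small steel snap stud in each corner of its front edge, nearest the robot. Origin: centre of its underside (z 0.006; its top is at z 0.009); x points to its back edge, away from the robot, y to the robot's left.
- radio: car radio: slim silver metal box, 50 mm thick (x) x 178 long (y) x 85 high (z), about 0.65 kg, standing on its black face, wiring side up. On top: fins (+y end), black plug socket, aerial socket (-y end), brass stud, none over 9 mm high. Origin: centre of the face it stands on. Grip across the 50 mm; starts with its long side roughly along world x.
- block_a: white rigid foam block, one of two alike (either may go at either end), 120 mm long (x) x 45 wide (y), 50 high at its ends. A recess runs across its width in the middle: 70 mm wide along x, flat floor 40 mm above the underside; the radio's 50 mm fits in with 10 mm spare each side. 40 g. Origin: centre of underside. Grip across the 45 mm; starts roughly along world x.
- block_b: the second white foam support block, the same in every respect as block_a.
- strap: bare steel mounting strap, perforated with slots and holes: a shallow channel, open side down, 20 mm wide (its x) x 120 mm long (its y) x 12 mm high, 80 g. Origin at the centre of its underside. Starts lying on the blanket with its long side roughly along world x.
- jar: round white plastic jar with a grey screw lid (it holds the screws), 50 mm in diameter, 60 mm high, about 120 g, standing upright; origin at the centre of its underside.
- tape: bystander: roll of black tape lying flat, 58 mm across, 19 mm high; origin at the centre of its underside.
- offcut: bystander: small L-shaped white foam corner piece, 52 x 52 mm, 30 mm high; origin at the centre of its underside.
- fusebox: bystander: small black fuse holder with a clear cover over coloured fuses, 40 x 48 mm, 26 mm high; origin at the centre of its underside.
Not all that is in view belongs to the job. Of the things that look like the radio, the largest one is meant.

How it is judged:
By the outcome, as a careful person would: the job done as asked, in the order asked, and still so for the second after the job is handed in, with the robot touching nothing.
It also fails if it takes over 134 s, if anything falls off the work surface, if the arm or the gripper's body presses on something with over 40 N, if the wrist force passes 120 N, or if a joint passes its speed limit or range.

## Working session

There is one attempt and no reset: what is moved stays moved. The work goes in short steps, Python scripts to look and compute and a tool call to move; the robot and the scene stay as the last step left them, time stands still between calls to the robot, and variables do not carry over. Pictures are saved under pics/ and viewed, at most 14 in all, crops included, and the job is handed in when it is done.

Besides the shell and the picture viewer there is one more tool, called after "Request:" as name(argument=value, ...) on one line, values as JSON. servo_tool: Moves the arm, as the interface text tells. Its arguments: {"type":"object","properties":{"commands":{"type":"string"},"squeeze":{"type":"number"}},"required":["commands"]}

```bash
mkdir -p pics; ls; python3 - <<'E'
from plant import bot, viewer
import cv2,numpy as np
print(bot.tcp_to_grasp, bot.get_state())
for n in("top","side"):
    f=viewer.grab_frame(n); cv2.imwrite(f"pics/{n}0.png",f["img"][:,:,::-1]); np.savez(f"{n}0.npz",**f); print(n,f["fx"],f["cx"],f["cy"],f["R"],f["t"])
E
```

```text
pics
0.0187 {'clock': 0.0, 'q': array([ 1.09839533e+00,  1.24531605e-01,  1.65167970e+00,  1.87465968e-05,
        1.36752330e+00, -8.26166439e-02]), 'dq': array([-0.00170928,  0.00151202, -0.00073422,  0.00057317,  0.00182493,
        0.00012642]), 'tau': array([-2.80259410e-04, -4.23621655e+01, -3.65445435e+01, -3.67454061e-05,
        6.90819172e-03, -1.83582011e-05]), 'tool_pos': array([0.24674227, 0.60067761, 0.23003251]), 'tcp_rot': array([ 1.93662507e-01,  9.81067626e-01, -1.02748466e-03, -3.02231737e-04]), 'force': array([ 0.09251955,  0.20528924, -0.98646509]), 'ft_torque': array([ 0.02142763, -0.04292688,  0.12616081]), 'grip_force': 0.0, 'width': 0.997432075498768}
top 609.4886483178947 321.1604382143636 233.59545443292302 [[-4.04337746e-04 -9.99989314e-01  4.60528853e-03]
 [-9.81898261e-01 -4.75267326e-04 -1.89408497e-01]
 [ 1.89408662e-01 -4.59850980e-03 -9.81887576e-01]] [0.12930185 0.42064368 1.53650207]
side 530.6114365026901 310.578815687555 246.63496368375584 [[ 0.97639793 -0.21519086  0.01843846]
 [-0.13238839 -0.66376811 -0.73612852]
 [ 0.17064699  0.71631333 -0.67659058]] [-0.36781788  0.18280554  1.35316917]
```

View pics/top0.png

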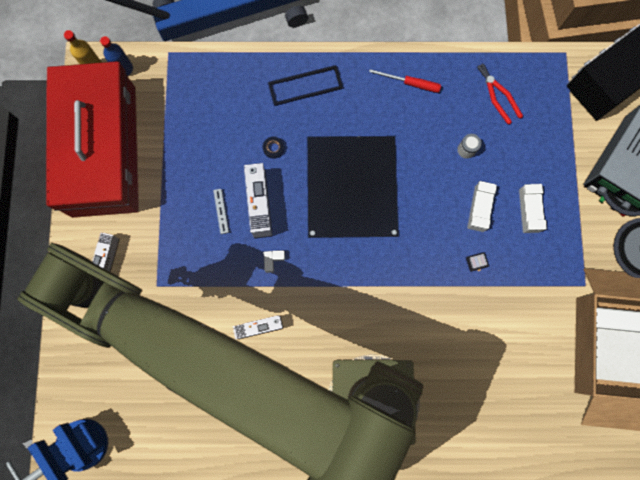

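View pics/side0.png

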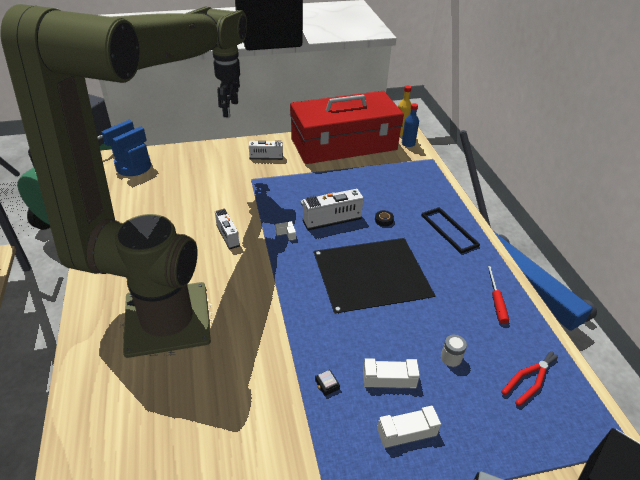

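Radio-like things in the top view: (257,200) on the blanket, (104,252) and (260,327) on the wood. The first is the largest, so I'll confirm it by its size and a crop, and measure everything else too.

```bash
cat > h.py <<'E'
import numpy as np,cv2
def world(f,z=None):
    v,u=np.mgrid[0:480,0:640]
    d=np.stack([(u-f["cx"])/f["fx"],(v-f["cy"])/f["fy"],np.ones(u.shape)],-1)
    R,t=np.array(f["R"]),np.array(f["t"])
    if z is None: return (d*f["range_z"][...,None]-t)@R
    o=-R.T@t; w=d@R
    return o+w*((z-o[2])/w[...,2])[...,None]
def rect(P,m):
    p=(P[m][:,:2]*1000).astype(np.float32)
    (c,s,a)=cv2.minAreaRect(p); 
    if s[0]<s[1]: s=s[::-1]; a+=90
    a=(a+90)%180-90
    return np.round(c,1),np.round(s,1),round(np.radians(a),4),len(p)
def box(b):
    m=np.zeros((480,640),bool); m[b[1]:b[3],b[0]:b[2]]=1; return m
E
python3 - <<'E'
from h import *
f=np.load("top0.npz"); W=world(f); Z=W[...,2]
I=f["img"].astype(int)
print("blanket z",np.median(Z[box((300,250,400,280))]),"mat z",np.median(Z[box((320,150,380,220))]))
rois=dict(radio=(235,155,285,245),dec1=(85,225,125,275),dec2=(225,310,295,345),b1=(462,175,505,235),b2=(515,175,555,240),strap=(205,180,235,242),jar=(450,128,490,165),tape=(258,132,290,162),off=(260,243,292,276),fuse=(462,246,495,276))
for n,b in rois.items():
    m=box(b); z=Z[m]; print(n,"zmax",round(np.percentile(z,99.5),4),np.round(np.percentile(z[z>.011],[5,25,50,75,95]),4), "all>12mm:",rect(W,m&(Z>.012)))
m=box((295,125,410,245))&(I.max(-1)<45)
m=cv2.morphologyEx(m.astype(np.uint8),cv2.MORPH_OPEN,np.ones((5,5)))>0
print("mat",rect(world(f,.009),m))
c=f["img"][120:270,190:310][:,:,::-1]; d=np.hstack([cv2.resize(c,None,fx=3.5,fy=3.5,interpolation=2),cv2.resize(f["img"][215:290,70:145][:,:,::-1],(262,525),interpolation=2)[:, :]])
cv2.imwrite("pics/crop1.png",d[:, :800])
E
```

```text
blanket z 0.006878926787380455 mat z 0.009755309386340213
radio zmax 0.1035 [0.0116 0.0335 0.0906 0.0946 0.1001] all>12mm: (array([376.5, 264.8]), array([546.1, 163. ]), np.float64(0.1767), 1785)
dec1 zmax 0.5679 [0.0209 0.0536 0.0597 0.5197 0.5645] all>12mm: (array([238. , 432.6]), array([630.1,  85.7]), np.float64(1.0625), 914)
dec2 zmax 0.6429 [0.0413 0.0558 0.0592 0.0633 0.6367] all>12mm: (array([170.6, 241.4]), array([216.5,  80.9]), np.float64(1.4951), 809)
b1 zmax 0.0646 [0.0119 0.0325 0.0472 0.0538 0.0604] all>12mm: (array([ 321.9, -148.3]), array([674.5, 171.4]), np.float64(-0.7102), 1103)
b2 zmax 1.5878 [0.0117 0.0261 0.046  0.053  0.0601] all>12mm: (array([ 305.8, -218.1]), array([775.9, 190.5]), np.float64(-0.852), 1207)
strap zmax 0.0261 [0.0113 0.0131 0.0165 0.0199 0.0239] all>12mm: (array([328.8, 316.3]), array([532.7, 128.2]), np.float64(0.4795), 455)
jar zmax 0.0772 [0.0115 0.0165 0.0611 0.0675 0.0723] all>12mm: (array([ 407.2, -108.8]), array([743.3, 116.7]), np.float64(-0.5549), 495)
tape zmax 0.0338 [0.0115 0.0157 0.0238 0.0267 0.0302] all>12mm: (array([410.7, 220. ]), array([595.4,  81.8]), np.float64(0.1449), 337)
off zmax 0.0438 [0.0115 0.0175 0.0348 0.0381 0.0422] all>12mm: (array([258. , 222.9]), array([307.7,  95.2]), np.float64(0.2655), 369)
fuse zmax 0.0399 [0.0115 0.0181 0.0265 0.0326 0.0371] all>12mm: (array([270.1, -86.9]), array([528.3,  91.5]), np.float64(-1.1571), 363)
mat (array([573.5,  35.5]), array([241.9, 209.6]), np.float64(0.0013), 5274)
```

View pics/crop1.png

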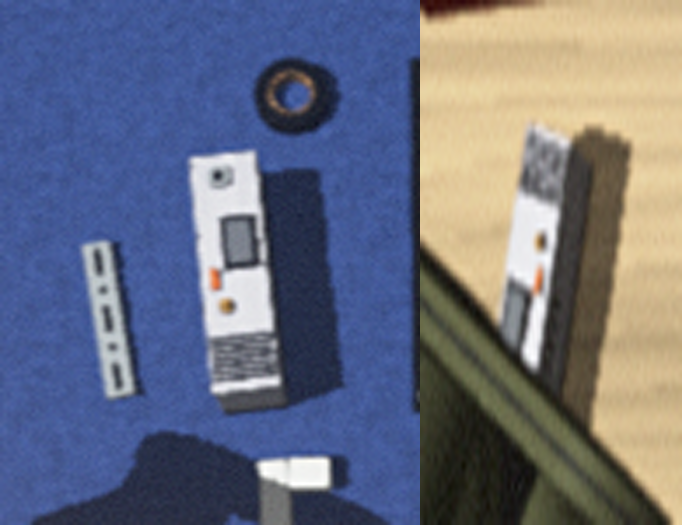

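```bash
cat >> h.py <<'E'
def seg(f,b,z,bright=0,dark=None,k=1):
    I=f["img"].astype(int); m=box(b)
    if dark: m&=I.max(-1)<dark
    else: m&=(I[...,2]-I[...,0]<35)&(I.max(-1)>bright)
    m=m.astype(np.uint8)
    if k>1: m=cv2.morphologyEx(m,cv2.MORPH_CLOSE,np.ones((k,k)))
    n,l,s,_=cv2.connectedComponentsWithStats(m,connectivity=4)
    m=l==1+np.argmax(s[1:,4])
    h=cv2.convexHull(np.argwhere(m)[:,::-1].astype(np.int32)); 
    mm=np.zeros(m.shape,np.uint8); cv2.fillPoly(mm,[h],1); mm=mm>0
    ys,xs=np.nonzero(mm)
    return rect(world(f,z),mm),(xs.min(),ys.min(),xs.max(),ys.max())
E
python3 - <<'E'
from h import *
f=np.load("top0.npz"); I=f["img"].astype(int)
for n,b,z,br in [("radio",(235,155,285,245),.091,150),("b1",(462,175,505,235),.056,170),("b2",(515,175,555,240),.056,170),("strap",(205,180,235,242),.018,110),("jarlid",(450,128,490,165),.066,110),("tape",(258,132,290,162),.025,None),("off",(260,243,292,276),.036,150),("fuse",(462,246,495,276),.03,60)]:
  if br is None: print(n,seg(f,b,z,dark=60)); continue
  for q in (br,br+40): print(n,q,seg(f,b,z,q,k=3))
for d in(35,45,55): print("mat",seg(f,(295,125,410,245),.009,dark=d,k=5))
for r in (150,185,220): print(r,[tuple(I[r,c]) for c in (304,306,307,308,309,396,397,398,399,401)])
print([tuple(I[r,340]) for r in (133,135,136,137,139,234,236,237,238,240)])
W=world(f,.009)
for b in ((305,226,320,239),(386,226,402,239)):
    m=box(b)&(I.min(-1)>70); m&=(abs(I.max(-1)-I.min(-1))<40); print("stud",W[m].mean(0).round(4),m.sum(), np.argwhere(m).mean(0))
for b,z in (((508,175,560,240),0),):
  g=I[...,0][175:240:3,515:555:2]; print(g)
E
```

```text
radio 150 ((array([525. , 296.1]), array([137.5,  50.9]), np.float64(0.1193), 1049), (np.int64(244), np.int64(163), np.int64(267), np.int64(216)))
radio 190 ((array([525.5, 296.3]), array([136.5,  50.6]), np.float64(0.1193), 1030), (np.int64(244), np.int64(163), np.int64(267), np.int64(215)))
b1 170 ((array([ 494.9, -289.1]), array([123.8,  50.5]), np.float64(-0.222), 884), (np.int64(471), np.int64(181), np.int64(495), np.int64(228)))
b1 210 ((array([ 495.3, -290.1]), array([120.6,  48. ]), np.float64(-0.222), 825), (np.int64(471), np.int64(182), np.int64(495), np.int64(227)))
b2 170 ((array([ 489.6, -421.1]), array([120.5,  51.8]), np.float64(0.0277), 894), (np.int64(524), np.int64(184), np.int64(545), np.int64(229)))
b2 210 ((array([ 490.7, -421.4]), array([117.7,  50.9]), np.float64(0.025), 853), (np.int64(524), np.int64(184), np.int64(545), np.int64(228)))
strap 110 ((array([485.7, 394.7]), array([121.7,  23.1]), np.float64(0.1839), 388), (np.int64(214), np.int64(189), np.int64(227), np.int64(233)))
strap 150 ((array([486.1, 395.4]), array([120.7,  21.9]), np.float64(0.1839), 366
[... 4575 characters left out ...]
  63  62
   68  65]
 [ 63  66  68 103 141 150 245 243 240 240 242 240 241 244 224  33  62  64
   61  70]
 [ 74  59  67  96 146 148 235 239 241 240 241 241 235 239 242 169  41  57
   60  68]
 [ 69  64  61  80 138 144 166 242 243 243 241 241 241 241 242 225  38  69
   67  58]
 [ 66  64  66  75 138 142 152 247 242 243 242 242 243 244 244 223  46  59
   57  60]
 [ 63  64  68  70 132 142 157 182 186 186 175 175 181 163 162 123  36  59
   68  63]
 [ 72  66  68  66 106 101  88  85  86  82  79  81  80  62  59  68  66  63
   66  62]
 [ 66  67  67  70  64  66  67  61  61  56  65  68  65  74  74  71  64  64
   62  61]
 [ 70  62  61  69  60  68  63  67  56  63  62  66  69  68  65  59  54  62
   56  62]]
```

```bash
cat >> h.py <<'E'
from scipy.spatial.transform import Rotation as Ro
def plan(*wps):
    """each waypoint (x,y,z,psi) in m/rad, psi=angle of closing axis; prints turn rad and shift mm in tool axes"""
    from plant import bot
    s=bot.get_state(); R0=Ro.from_quat(s["tcp_rot"]); p0=np.array(s["tool_pos"])
    print("t",round(s["clock"],2),"at",p0.round(4),"psi",round(np.arctan2(*R0.as_matrix()[1::-1,1]),4),"F",np.round(s["force"],1),"w",round(s["width"],3),"g",round(s["grip_force"],1))
    for x,y,z,a in wps:
        Rt=Ro.from_matrix(np.array([[-np.sin(a),-np.cos(a)][0],np.cos(a),0,np.cos(a),np.sin(a),0,0,0,-1]).reshape(3,3)[[0,1,2]].T) if 0 else Ro.from_matrix(np.column_stack([[-np.sin(a),np.cos(a),0],[np.cos(a),np.sin(a),0],[0,0,-1]]))
        print("turn",(R0.inv()*Rt).as_rotvec().round(3),"shift",(R0.inv().apply(np.array([x,y,z])-p0)*1000).round(1))
E
sed -i 's/Rt=Ro.from_matrix(np.array.*if 0 else /Rt=/' h.py
python3 - <<'E'
from h import *
f=np.load("top0.npz"); I=f["img"].astype(float)[...,2]; W=world(f,.009)
def sub(line):  # subpixel crossing of level 95
    i=np.nonzero(np.diff(line<95))[0]; return i+(95-line[i])/(line[i+1]-line[i])
def px(u,v):
    return np.array([cv2.remap(W[...,k].astype(np.float32),np.float32([[u]]),np.float32([[v]]),1)[0,0] for k in(0,1)])
L=np.array([px(300+sub(I[r,300:330])[0],r) for r in range(145,225,4)])
Rr=np.array([px(380+sub(I[r,380:406])[-1],r) for r in range(145,225,4)])
T=np.array([px(c,128+sub(I[128:150,c])[0]) for c in range(325,390,4)])
B=np.array([px(c,225+sub(I[225:245,c])[-1]) for c in range(325,390,4)])
for n,P,a in(("L",L,0),("R",Rr,0),("T",T,1),("B",B,1)):
    k=np.polyfit(P[:,a],P[:,1-a],1); print(n,k.round(4),P.mean(0).round(4))
for n,b,z,br in [("b1",(462,175,505,235),.056,225),("b2",(515,175,555,240),.056,225),("radio",(235,155,285,245),.091,105),("radio",(235,155,285,245),.091,85)]: print(n,seg(f,b,z,br))
print(I[205:240,262].astype(int))
from h import plan
plan((.495,-.289,.2,1.35),(.49,-.421,.2,1.598))
E
```

```text
L [0.0123 0.1596] [0.5652 0.1666]
R [ 0.0051 -0.076 ] [ 0.5654 -0.0731]
T [-0.0076  0.6981] [0.6978 0.0315]
B [-0.0152  0.4188] [0.4183 0.0347]
b1 ((array([ 482.1, -286.5]), array([93.7, 46. ]), np.float64(-0.1849), 611), (np.int64(472), np.int64(191), np.int64(492), np.int64(227)))
b2 ((array([ 476.8, -421.9]), array([91.7, 47.4]), np.float64(0.0754), 619), (np.int64(525), np.int64(194), np.int64(545), np.int64(228)))
radio ((array([504.3, 292.5]), array([179.5,  53.1]), np.float64(0.1193), 1437), (np.int64(244), np.int64(163), np.int64(270), np.int64(232)))
radio ((array([499.9, 291.7]), array([188.4,  53.6]), np.float64(0.1193), 1488), (np.int64(244), np.int64(163), np.int64(270), np.int64(236)))
[231 231 229 231 231 232 231 232 233 217 142 120 110 140 115 124 115 145
 117 139 111 131 134 223 240 223 132  87  85  84  82  69  87 140 156]
t 0.1 at [0.2468 0.6007 0.2302] psi 1.181 F [-0.5 -0.5 -0.3] w 1.0 g 0.0
turn [-0.002 -0.    -0.169] shift [-567.7 -728.6   31.5]
turn [-0.002 -0.001 -0.417] shift [-613.2 -852.6   31.7]
```

Largest radio at (257,200) is confirmed: it measures 178x50 mm with its top at 0.091, fins toward the robot. The mat is centred at (0.558, 0.047) with yaw 0.01, and its size matches. First I go to block b1.

Request:
servo_tool(commands="0 0 -0.19 -570 -728 30 0;0 0 -0.19 -570 -728 30 0;0 0 -0.19 -570 -728 30 0;0 0 -0.19 -570 -728 30 0;0 0 -0.19 -570 -728 30 0;0 0 -0.19 -570 -728 30 0;0 0 -0.19 -570 -728 30 0;0 0 -0.19 -570 -728 30 0;0 0 -0.19 -570 -728 30 0;0 0 -0.19 -570 -728 30 0", squeeze=25)

```text
clock: 1.1
tool_pos: [0.3822, 0.1183, 0.2148]
tcp_rot: [0.099, 0.995, 0.0, 0.0]
force: [0.6, 0.7, 0.2]
width: 1.003
grip_force: 0.0
```

```bash
python3 -c "
from h import *
plan((.495,-.289,.15,1.37),(.495,-.289,.012,1.37))"
```

```text
t 1.1 at [0.3822 0.1183 0.2148] psi 1.3715 F [0.6 0.7 0.2] w 1.003 g 0.0
turn [0.    0.    0.001] shift [-191.2 -376.9   64.8]
turn [0.    0.    0.001] shift [-191.1 -376.9  202.8]
```

Request:
servo_tool(commands="0 0 0 -191 -377 65 0;0 0 0 -191 -377 65 0;0 0 0 -191 -377 65 0;0 0 0 -191 -377 65 0;0 0 0 -191 -377 65 0;0 0 0 -191 -377 65 0;0 0 0 -191 -377 65 0;0 0 0 -191 -377 65 0;0 0 0 -191 -377 65 0;0 0 0 -191 -377 65 0")

```text
clock: 2.1
tool_pos: [0.4945, -0.29, 0.1486]
tcp_rot: [0.102, 0.995, 0.0, -0.001]
force: [0.1, -0.4, -0.3]
width: 1.002
grip_force: 0.0
```

```bash
python3 -c "
from h import *
plan((.495,-.289,.012,1.37))
from plant import viewer
f=viewer.grab_frame('top');print(seg(f,(462,175,505,235),.056,200))
f=viewer.grab_frame('side');cv2.imwrite('pics/s1.png',cv2.resize(f['img'][300:460,300:500][:,:,::-1],None,fx=3,fy=3))"
```

```text
t 2.1 at [ 0.4945 -0.29    0.1486] psi 1.3673 F [ 0.1 -0.4 -0.3] w 1.002 g 0.0
turn [ 0.    -0.002 -0.003] shift [ -0.6   1.  136.6]
((array([ 501. , -270.2]), array([9.7, 5.4]), np.float64(-0.796), 10), (np.int64(475), np.int64(200), np.int64(477), np.int64(204)))
```

View pics/s1.png

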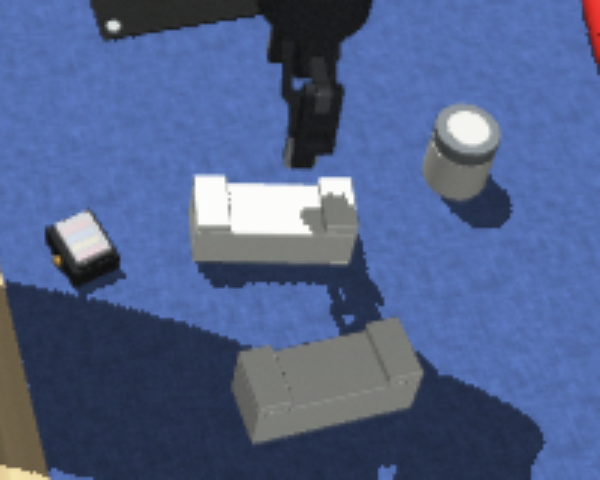

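The side view shows the gripper over the middle of block b1 (crop 270,215) with the jar and b2 clear. I descend and grip.

Request:
servo_tool(commands="0 0 0 -1 0 45 0;0 0 0 -1 0 90 0;0 0 0 -1 0 120 0;0 0 0 -1 0 136 0;0 0 0 -1 0 136 0;0 0 0 -1 0 136 0.6;0 0 0 -1 0 136 0.8;0 0 0 -1 0 136 0.8;0 0 0 -1 0 136 0.8;0 0 0 -1 0 136 0.8", squeeze=25)

```text
clock: 3.2
tool_pos: [0.4974, -0.2885, 0.0166]
tcp_rot: [0.1, 0.995, -0.001, 0.002]
force: [-0.2, 0.3, 7.2]
width: 0.521
grip_force: 27.0
```

```bash
python3 -c "
from h import *
plan((.495,-.289,.15,1.37),(.5574,.1087,.15,1.581))"
```

```text
t 3.2 at [ 0.4974 -0.2885  0.0166] psi 1.3709 F [-0.2  0.3  7.2] w 0.521 g 27.0
turn [-0.001  0.004  0.001] shift [   1.8   -1.2 -133.4]
turn [-0.002  0.004 -0.21 ] shift [  19.6  401.  -134. ]
```

Request:
servo_tool(commands="0 0 0 0 0 -30 0.8;0 0 0 0 0 -75 0.8;0 0 -0.21 18 402 -138 0.8;0 0 -0.21 18 402 -138 0.8;0 0 -0.21 18 402 -138 0.8;0 0 -0.21 18 402 -138 0.8;0 0 -0.21 18 402 -138 0.8;0 0 -0.21 18 402 -138 0.8;0 0 -0.21 18 402 -138 0.8;0 0 -0.21 18 402 -138 0.8")

```text
clock: 4.2
tool_pos: [0.5569, 0.105, 0.1519]
tcp_rot: [-0.005, 1.0, -0.0, 0.001]
force: [0.4, -0.7, -0.0]
width: 0.521
grip_force: 26.3
```

```bash
python3 -c "
from h import *
plan((.5574,.1087,.15,1.581),(.5574,.1087,.025,1.581))"
```

```text
t 4.2 at [0.5569 0.105  0.1519] psi 1.581 F [ 0.4 -0.7 -0. ] w 0.521 g 26.3
turn [-0.     0.001 -0.   ] shift [-0.6  3.7  1.9]
turn [-0.     0.001 -0.   ] shift [ -0.4   3.7 126.9]
```

Request:
servo_tool(commands="0 0 0 0 2 40 0.8;0 0 0 0 2 80 0.8;0 0 0 0 2 110 0.8;0 0 0 0 2 110 0.8;0 0 0 0 2 110 0.8;0 0 0 0 2 110 0.8")

```text
clock: 4.8
tool_pos: [0.5588, 0.105, 0.0436]
tcp_rot: [-0.005, 1.0, 0.0, 0.002]
force: [0.1, 0.2, -0.2]
width: 0.524
grip_force: 26.2
```

```bash
python3 -c "
from h import *
from plant import viewer
f=viewer.grab_frame('top');cv2.imwrite('pics/t2.png',cv2.resize(f['img'][110:260,250:430][:,:,::-1],None,fx=4,fy=4))
f=viewer.grab_frame('side');np.savez('s2.npz',**f);cv2.imwrite('pics/s2.png',cv2.resize(f['img'][200:330,290:460][:,:,::-1],None,fx=4,fy=4))
plan((.5574,.1087,.0205,1.581))"
```

```text
t 4.9 at [0.5588 0.105  0.0437] psi 1.5807 F [-0.1  0.8 -0.7] w 0.523 g 26.2
turn [ 0.     0.005 -0.   ] shift [ 1.4  3.7 23.2]
```

View pics/t2.png

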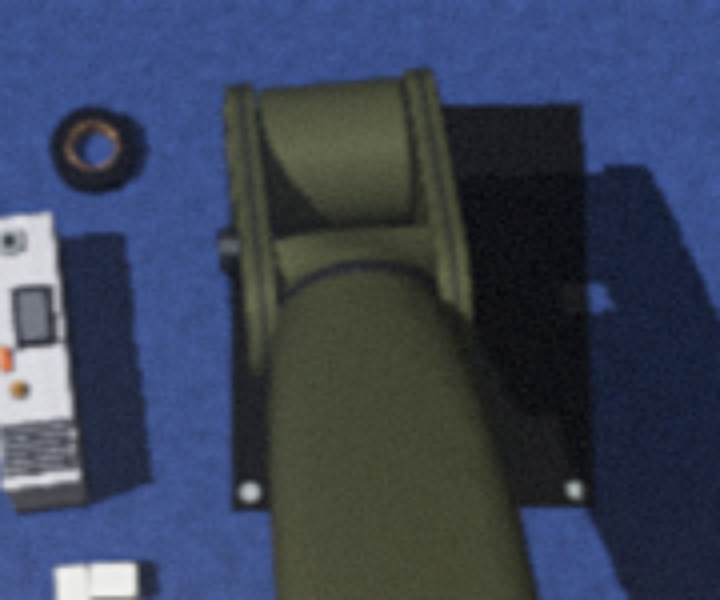

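The arm hides the mat from above, so I lower by state feedback.

Request:
servo_tool(commands="0 0.004 0 1 4 8 0.8;0 0.004 0 1 4 14 0.8;0 0.004 0 1 4 18 0.8;0 0.004 0 1 4 21 0.8;0 0.004 0 1 4 23 0.8;0 0.004 0 1 4 23 0.8;0 0.004 0 1 4 23 0.8")

```text
clock: 5.6
tool_pos: [0.5556, 0.1091, 0.0196]
tcp_rot: [-0.005, 1.0, -0.0, -0.003]
force: [-7.8, -0.6, 12.6]
width: 0.525
grip_force: 26.0
```

Request:
servo_tool(commands="0 0 0 0 0 0 0.4;0 0 0 0 0 0 0.2;0 0 0 0 0 0 0.1;0 0 0 0 0 0 0;0 0 0 0 0 -20 0;0 0 0 0 0 -60 0;0 0 0 0 0 -110 0;0 0 0 0 0 -150 0;0 0 0 0 0 -150 0")

```text
clock: 6.5
tool_pos: [0.5608, 0.1095, 0.176]
tcp_rot: [-0.005, 1.0, 0.001, 0.005]
force: [0.6, 0.5, 0.8]
width: 1.0
grip_force: 0.0
```

```bash
python3 -c "
from h import *
plan((.4897,-.421,.16,1.61),(.4897,-.421,.012,1.61))"
```

```text
t 6.5 at [0.5608 0.1095 0.176 ] psi 1.581 F [0.6 0.5 0.8] w 1.0 g 0.0
turn [ 0.001  0.01  -0.029] shift [  76.6 -529.7   14.6]
turn [ 0.001  0.01  -0.029] shift [  78.  -529.9  162.6]
```

Request:
servo_tool(commands="0 0.005 -0.03 77 -530 15 0;0 0.005 -0.03 77 -530 15 0;0 0.005 -0.03 77 -530 15 0;0 0.005 -0.03 77 -530 15 0;0 0.005 -0.03 77 -530 15 0;0 0.005 -0.03 77 -530 15 0;0 0.005 -0.03 77 -530 15 0;0 0.005 -0.03 77 -530 15 0;0 0.005 -0.03 77 -530 15 0;0 0.005 -0.03 77 -530 15 0")

```text
clock: 7.5
tool_pos: [0.4886, -0.3881, 0.1531]
tcp_rot: [-0.02, 1.0, 0.0, -0.005]
force: [1.4, -0.3, -0.1]
width: 1.002
grip_force: 0.0
```

Request:
servo_tool(commands="0 0 0 0 0 0 0;0 0 0 0 0 0 0;0 0 0 0 0 0 0;0 0 0 0 0 0 0")

```text
clock: 7.9
tool_pos: [0.4898, -0.3848, 0.1539]
tcp_rot: [-0.021, 1.0, 0.0, -0.005]
force: [0.0, 0.5, -0.6]
width: 1.003
grip_force: 0.0
```

```bash
python3 -c "
from h import *
plan((.4897,-.421,.16,1.61),(.4897,-.421,.012,1.61))
from plant import viewer
f=viewer.grab_frame('top');cv2.imwrite('pics/t3.png',f['img'][:,:,::-1]);np.savez('t3.npz',**f)
for q in (150,200): print(seg(f,(310,150,345,225),.059,q,k=3))
"
```

```text
t 7.9 at [ 0.4898 -0.3848  0.1539] psi 1.6128 F [ 0.   0.5 -0.6] w 1.003 g 0.0
turn [ 0.001 -0.009  0.003] shift [  1.7 -36.1  -6.1]
turn [ 0.001 -0.009  0.003] shift [  0.3 -36.2 141.9]
((array([553.9, 108.8]), array([118.4,  41.9]), np.float64(-0.0004), 764), (np.int64(321), np.int64(160), np.int64(337), np.int64(204)))
((array([552.5, 108.9]), array([115.6,  41.8]), np.float64(-0.0004), 744), (np.int64(321), np.int64(161), np.int64(337), np.int64(204)))
```

View pics/t3.png

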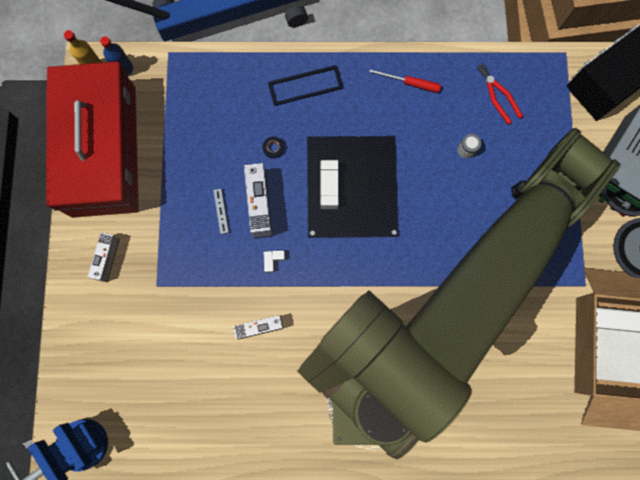

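Block a stands on the mat at px (329,182), measured at (0.554, 0.109), within 4 mm of target. On to block b.

Request:
servo_tool(commands="0 -0.009 0 1 -36 10 0;0 -0.009 0 1 -36 50 0;0 -0.009 0 1 -36 90 0;0 -0.009 0 1 -36 120 0;0 -0.009 0 1 -36 142 0;0 -0.009 0 1 -36 142 0;0 -0.009 0 1 -36 142 0.6;0 -0.009 0 1 -36 142 0.8;0 -0.009 0 1 -36 142 0.8;0 -0.009 0 1 -36 142 0.8")

```text
clock: 8.95
tool_pos: [0.4901, -0.4235, 0.0149]
tcp_rot: [-0.02, 1.0, -0.001, 0.002]
force: [1.0, 0.5, 5.8]
width: 0.521
grip_force: 27.4
```

```bash
python3 -c "
from h import *
plan((.4897,-.421,.16,1.61),(.556,-.0153,.16,1.581))"
```

```text
t 8.95 at [ 0.4901 -0.4235  0.0149] psi 1.6111 F [1.  0.5 5.8] w 0.521 g 27.4
turn [-0.003  0.003  0.001] shift [  -0.2    2.1 -145.2]
turn [-0.003  0.003  0.03 ] shift [ -82.7  404.8 -146. ]
```

Request:
servo_tool(commands="0 0 0 0 0 -30 0.8;0 0 0 0 0 -80 0.8;0 0 0.03 -82 404 -125 0.8;0 0 0.03 -82 404 -125 0.8;0 0 0.03 -82 404 -125 0.8;0 0 0.03 -82 404 -125 0.8;0 0 0.03 -82 404 -125 0.8;0 0 0.03 -82 404 -125 0.8;0 0 0.03 -82 404 -125 0.8;0 0 0.03 -82 404 -125 0.8")

```text
clock: 9.95
tool_pos: [0.5521, -0.0279, 0.1367]
tcp_rot: [-0.005, 1.0, -0.0, 0.001]
force: [1.4, -0.4, -1.3]
width: 0.521
grip_force: 26.8
```

Request:
servo_tool(commands="0 0 0 0 0 0 0.8;0 0 0 0 0 0 0.8;0 0 0 0 0 0 0.8")

```text
clock: 10.25
tool_pos: [0.5519, -0.0306, 0.1357]
tcp_rot: [-0.005, 1.0, -0.0, -0.0]
force: [0.9, 0.0, -1.3]
width: 0.525
grip_force: 26.8
```

```bash
python3 -c "
from h import *
plan((.556,-.0153,.04,1.581),(.556,-.0153,.018,1.581))"
```

```text
t 10.25 at [ 0.5519 -0.0306  0.1357] psi 1.5803 F [ 0.9  0.  -1.3] w 0.525 g 26.8
turn [-0.    -0.    -0.001] shift [-4.3 15.3 95.7]
turn [-0.    -0.    -0.001] shift [ -4.3  15.3 117.7]
```

Request:
servo_tool(commands="0 0 0 -3 15 30 0.8;0 0 0 -3 15 65 0.8;0 0 0 -3 15 90 0.8;0 0 0 -3 15 103 0.8;0 0 0 -3 15 110 0.8;0 0 0 -3 15 114 0.8;0 0 0 -3 15 117 0.8;0 0 0 -3 15 119 0.8;0 0 0 -3 15 119 0.8;0 0 0 -3 15 119 0.8")

```text
clock: 11.25
tool_pos: [0.5559, -0.0149, 0.0179]
tcp_rot: [-0.005, 1.0, -0.0, 0.001]
force: [-0.2, -1.3, 1.9]
width: 0.521
grip_force: 27.1
```

Request:
servo_tool(commands="0 0 0 0 0 0 0.4;0 0 0 0 0 0 0.2;0 0 0 0 0 0 0.1;0 0 0 0 0 0 0;0 0 0 0 0 -20 0;0 0 0 0 0 -60 0;0 0 0 0 0 -110 0;0 0 0 0 0 -160 0;0 0 0 0 0 -185 0;0 0 0 0 0 -185 0")

```text
clock: 12.25
tool_pos: [0.5579, -0.0151, 0.208]
tcp_rot: [-0.005, 1.0, -0.001, 0.005]
force: [0.2, -1.1, -0.8]
width: 1.0
grip_force: 0.0
```

```bash
python3 -c "
from h import *
plan((.504,.2925,.2,1.69),(.504,.2925,.041,1.69))"
```

```text
t 12.25 at [ 0.5579 -0.0151  0.208 ] psi 1.5811 F [ 0.2 -1.1 -0.8] w 1.0 g 0.0
turn [-0.002  0.01  -0.109] shift [ 50.8 308.1   7.1]
turn [-0.002  0.01  -0.109] shift [ 52.5 308.3 166.1]
```

Request:
servo_tool(commands="0 0 -0.11 52 308 7 0;0 0 -0.11 52 308 7 0;0 0 -0.11 52 308 7 0;0 0 -0.11 52 308 7 0;0 0 -0.11 52 308 7 0;0 0 -0.11 52 308 7 0;0 0 -0.11 52 308 7 0;0 0 -0.11 52 308 7 0;0 0 -0.11 52 308 7 0;0 0 -0.11 52 308 7 0")

```text
clock: 13.25
tool_pos: [0.5001, 0.2911, 0.1943]
tcp_rot: [-0.059, 0.998, -0.0, -0.0]
force: [-0.2, 0.3, 0.2]
width: 1.0
grip_force: 0.0
```

```bash
python3 -c "
from h import *
plan((.504,.2925,.041,1.69))
from plant import viewer
f=viewer.grab_frame('side');cv2.imwrite('pics/s3.png',cv2.resize(f['img'][100:340,220:480][:,:,::-1],None,fx=2.5,fy=2.5))
"
```

```text
t 13.25 at [0.5001 0.2911 0.1943] psi 1.6892 F [-0.2  0.3  0.2] w 1.0 g 0.0
turn [-0.001 -0.001 -0.001] shift [ -4.2   1.  153.3]
```

View pics/s3.png

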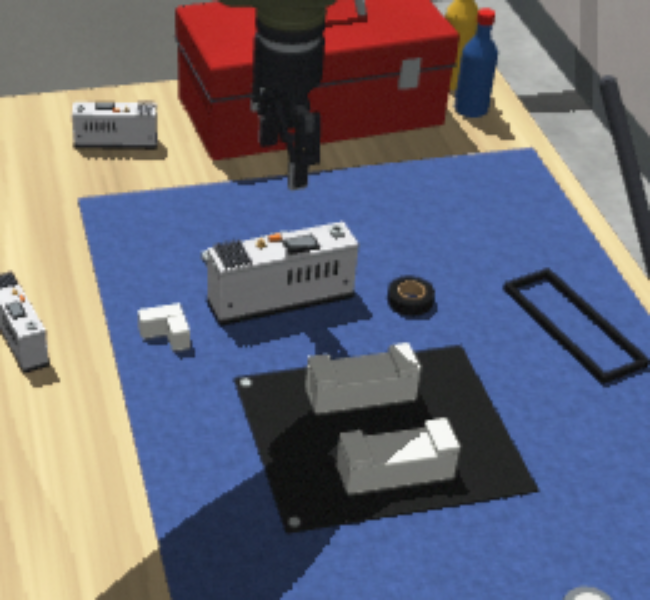

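Both blocks stand parallel on the mat (crop 362,380 and 398,455) and the gripper is over the radio. I descend and grip firmly.

Request:
servo_tool(commands="0 0 0 -4 1 40 0;0 0 0 -4 1 80 0;0 0 0 -4 1 115 0;0 0 0 -4 1 140 0;0 0 0 -4 1 153 0;0 0 0 -4 1 153 0;0 0 0 -4 1 153 0.5;0 0 0 -4 1 153 0.8;0 0 0 -4 1 153 0.8;0 0 0 -4 1 153 0.8", squeeze=80)

```text
clock: 14.3
tool_pos: [0.5053, 0.2945, 0.0443]
tcp_rot: [-0.06, 0.998, 0.0, 0.002]
force: [0.7, -2.5, 5.1]
width: 0.578
grip_force: 84.8
```

Request:
servo_tool(commands="0 0 0 0 0 0 0.8;0 0 0 0 0 0 0.8;0 0 0 0 0 -15 0.8;0 0 0 0 0 -45 0.8;0 0 0 0 0 -80 0.8;0 0 0 0 0 -120 0.8;0 0 0 0 0 -150 0.8;0 0 0 0 0 -150 0.8")

```text
clock: 15.1
tool_pos: [0.5059, 0.2955, 0.1976]
tcp_rot: [-0.06, 0.998, 0.002, 0.005]
force: [1.8, -0.1, -6.1]
width: 0.575
grip_force: 85.1
```

```bash
python3 -c "
from h import *
plan((.555,.0467,.19,.01))
"
```

```text
t 15.1 at [0.5059 0.2955 0.1976] psi 1.6913 F [ 1.8 -0.1 -6.1] w 0.575 g 85.1
turn [0.011 0.004 1.681] shift [ -18.8 -253.     6.8]
```

Request:
servo_tool(commands="0 0 0.13 -19 -25 6 0.8;0 0 0.26 -19 -50 6 0.8;0 0 0.39 -19 -75 6 0.8;0 0 0.52 -19 -100 6 0.8;0 0 0.65 -19 -125 6 0.8;0 0 0.78 -19 -150 6 0.8;0 0 0.91 -19 -175 6 0.8;0 0 1.04 -19 -200 6 0.8;0 0 1.17 -19 -225 6 0.8;0 0 1.3 -19 -240 6 0.8")

```text
clock: 16.1
tool_pos: [0.5493, 0.0566, 0.1821]
tcp_rot: [0.559, 0.829, -0.002, -0.002]
force: [-0.4, 1.4, -6.9]
width: 0.577
grip_force: 85.0
```

```bash
python3 -c "
from h import *
plan((.555,.0467,.15,.01))
"
```

```text
t 16.1 at [0.5493 0.0566 0.1821] psi 0.3846 F [-0.4  1.4 -6.9] w 0.577 g 85.0
turn [-0.006 -0.001  0.375] shift [-11.4   1.7  32.1]
```

Request:
servo_tool(commands="0 0 0.13 -6 1 10 0.8;0 0 0.26 -11 2 20 0.8;0 0 0.375 -11 2 32 0.8;0 0 0.375 -11 2 32 0.8;0 0 0.375 -11 2 32 0.8;0 0 0.375 -11 2 32 0.8")

```text
clock: 16.7
tool_pos: [0.557, 0.049, 0.1534]
tcp_rot: [0.701, 0.713, -0.0, -0.0]
force: [-0.0, 0.0, -6.1]
width: 0.574
grip_force: 84.9
```

```bash
python3 -c "
from h import *
from plant import viewer
f=viewer.grab_frame('side');np.savez('s4.npz',**f);cv2.imwrite('pics/s4.png',cv2.resize(f['img'][170:340,280:460][:,:,::-1],None,fx=3.5,fy=3.5,interpolation=2))
plan((.555,.0467,.1,.01),(.555,.0467,.0875,.01))
"
```

```text
t 16.75 at [0.5574 0.049  0.154 ] psi 0.0175 F [ 0.9 -0.4 -5.6] w 0.576 g 84.9
turn [ 0.    -0.     0.008] shift [-2.2 -2.4 54. ]
turn [ 0.    -0.     0.008] shift [-2.2 -2.5 66.5]
```

View pics/s4.png

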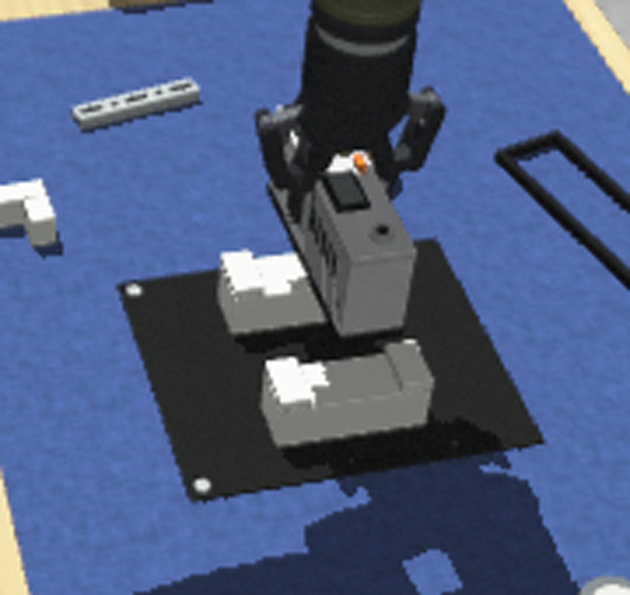

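```bash
python3 -c "
from h import *
f=np.load('s4.npz')
def p(u,v,z):
    W=world(f,z); return [round(float(cv2.remap(W[...,k].astype(np.float32),np.float32([[280+u/3.5]]),np.float32([[170+v/3.5]]),1)[0,0]),4) for k in(0,1)]
print('radio -y end bottom',p(342,337,.1157),p(405,330,.1157),'top',p(343,262,.2),p(413,250,.2))
print('b2 bottom',p(279,446,.009),p(428,423,.009),'top',p(268,395,.059),p(432,375,.059))
print('b1 bottom',p(232,334,.009),'top',p(222,285,.059))
"
```

```text
radio -y end bottom [0.5406, -0.0356] [0.5878, -0.0377] top [0.5289, -0.0454] [0.5804, -0.0432]
b2 bottom [0.5016, -0.0374] [0.6207, -0.0374] top [0.4912, -0.0295] [0.618, -0.0341]
b1 bottom [0.4985, 0.0862] top [0.4888, 0.0925]
```

Everything is consistent within a few mm. I lower gently.

Request:
servo_tool(commands="0 0 0.007 -2 -1.5 15 0.8;0 0 0.007 -2 -1.5 30 0.8;0 0 0.007 -2 -1.5 42 0.8;0 0 0.007 -2 -1.5 50 0.8;0 0 0.007 -2 -1.5 55 0.8;0 0 0.007 -2 -1.5 58 0.8;0 0 0.007 -2 -1.5 60 0.8;0 0 0.007 -2 -1.5 61 0.8;0 0 0.007 -2 -1.5 62 0.8")

```text
clock: 17.65
tool_pos: [0.5563, 0.0468, 0.0923]
tcp_rot: [0.704, 0.71, 0.0, 0.0]
force: [0.3, -0.1, -6.9]
width: 0.575
grip_force: 85.3
```

```bash
python3 -c "
from h import *
plan((.556,.0467,.0875,.01))
"
```

```text
t 17.65 at [0.5563 0.0468 0.0923] psi 0.009 F [ 0.3 -0.1 -6.9] w 0.575 g 85.3
turn [ 0.001 -0.    -0.001] shift [-0.1 -0.3  4.8]
```

Request:
servo_tool(commands="0 0 0 0 0 1 0.8;0 0 0 0 0 2 0.8;0 0 0 0 0 3 0.8;0 0 0 0 0 4 0.8;0 0 0 0 0 4.5 0.8;0 0 0 0 0 5 0.8;0 0 0 0 0 5 0.8;0 0 0 0 0 5 0.8")

```text
clock: 18.45
tool_pos: [0.5559, 0.0469, 0.0874]
tcp_rot: [0.704, 0.71, 0.0, -0.0]
force: [-2.7, 2.0, -0.7]
width: 0.576
grip_force: 85.6
```

Request:
servo_tool(commands="0 0 0 0 0 0.5 0.8;0 0 0 0 0 0.5 0.8", squeeze=20)

```text
clock: 18.65
tool_pos: [0.556, 0.047, 0.0873]
tcp_rot: [0.704, 0.71, 0.0, -0.0]
force: [-5.1, 2.5, 3.3]
width: 0.575
grip_force: 86.3
```

Request:
servo_tool(commands="0 0 0 0 0 0 0.4;0 0 0 0 0 0 0.3;0 0 0 0 0 0 0.15;0 0 0 0 0 0 0;0 0 0 0 0 -20 0;0 0 0 0 0 -50 0;0 0 0 0 0 -80 0;0 0 0 0 0 -110 0;0 0 0 0 0 -130 0;0 0 0 0 0 -130 0")

```text
clock: 19.65
tool_pos: [0.5582, 0.0466, 0.2206]
tcp_rot: [0.704, 0.71, 0.003, 0.003]
force: [0.2, 0.2, 0.6]
width: 1.001
grip_force: 0.0
```

```bash
python3 -c "
from h import *
plan((.4858,.3945,.15,1.754),(.4858,.3945,.008,1.754))
"
```

```text
t 19.65 at [0.5582 0.0466 0.2206] psi 0.009 F [0.2 0.2 0.6] w 1.001 g 0.0
turn [ 0.006  0.007 -1.745] shift [348.5 -69.8  70.1]
turn [ 0.006  0.007 -1.745] shift [348.5 -71.  212. ]
```

Request:
servo_tool(commands="0 0 -1.745 348 -70 70 0;0 0 -1.745 348 -70 70 0;0 0 -1.745 348 -70 70 0;0 0 -1.745 348 -70 70 0;0 0 -1.745 348 -70 70 0;0 0 -1.745 348 -70 70 0;0 0 -1.745 348 -70 70 0;0 0 -1.745 348 -70 70 0;0 0 -1.745 348 -70 70 0;0 0 -1.745 348 -70 70 0")

```text
clock: 20.65
tool_pos: [0.4815, 0.3944, 0.1437]
tcp_rot: [0.027, 1.0, -0.001, -0.001]
force: [0.0, -0.7, -0.2]
width: 1.002
grip_force: 0.0
```

```bash
python3 -c "
from h import *
plan((.4858,.3945,.1,1.754),(.4858,.3945,.008,1.754))
"
```

```text
t 20.65 at [0.4815 0.3944 0.1437] psi 1.5169 F [ 0.  -0.7 -0.2] w 1.002 g 0.0
turn [-0.002 -0.003 -0.237] shift [-4.4  0.4 43.7]
turn [-0.002 -0.003 -0.237] shift [ -4.7   0.6 135.7]
```

Request:
servo_tool(commands="0 0 -0.12 -4 0 20 0;0 0 -0.237 -4 0 50 0;0 0 -0.237 -4 0 80 0;0 0 -0.237 -4 0 80 0;0 0 -0.237 -4 0 80 0")

```text
clock: 21.15
tool_pos: [0.4859, 0.3932, 0.0648]
tcp_rot: [-0.087, 0.996, -0.001, -0.001]
force: [-0.8, -0.3, 1.0]
width: 1.001
grip_force: 0.0
```

```bash
python3 -c "
from h import *
from plant import viewer
f=viewer.grab_frame('top');np.savez('t5.npz',**f)
g=viewer.grab_frame('side');np.savez('s5.npz',**g)
cv2.imwrite('pics/c5.png',np.hstack([cv2.resize(f['img'][110:260,290:420][:,:,::-1],(390,450),interpolation=2),cv2.resize(g['img'][150:300,270:400][:,:,::-1],(390,450),interpolation=2)]))
for z in (.134,): print(seg(f,(300,150,400,215),z,180,k=3))
plan((.4858,.3945,.008,1.754))
"
```

```text
((array([560.7,  23.5]), array([134.2,  56.7]), np.float64(-1.5699), 1144), (np.int64(337), np.int64(160), np.int64(391), np.int64(182)))
t 21.25 at [0.4876 0.3944 0.0678] psi 1.7458 F [0.2 0.1 0.6] w 1.006 g 0.0
turn [ 0.001  0.002 -0.008] shift [ 1.9  0.3 59.8]
```

View pics/c5.png

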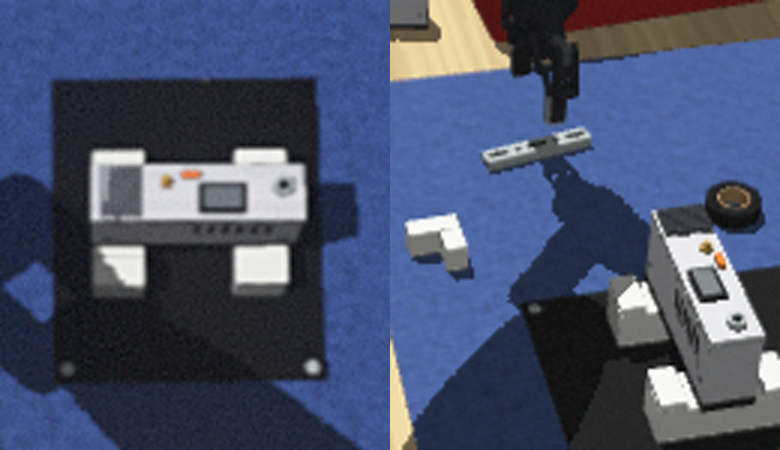

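The radio sits level in both recesses (left crop 200,200) and the gripper is over the strap (right crop 540,145). Now I grip the strap.

Request:
servo_tool(commands="0 0 0 1 0 25 0;0 0 0 1 0 45 0;0 0 0 1 0 55 0;0 0 0 1 0 58 0;0 0 0 1 0 58 0.4;0 0 0 1 0 58 0.7;0 0 0 1 0 58 1;0 0 0 1 0 58 1;0 0 0 1 0 58 1;0 0 0 1 0 58 1", squeeze=40)

```text
clock: 22.25
tool_pos: [0.4863, 0.3941, 0.0093]
tcp_rot: [-0.088, 0.996, 0.0, 0.001]
force: [-0.1, -0.0, 3.8]
width: 0.216
grip_force: 40.2
```

```bash
python3 -c "
from h import *
plan((.658,.0477,.18,.01))
"
```

```text
t 22.25 at [0.4863 0.3941 0.0093] psi 1.746 F [-0.1 -0.   3.8] w 0.216 g 40.2
turn [0.002 0.    1.736] shift [-108.9 -370.9 -170.9]
```

Request:
servo_tool(commands="0 0 0 0 0 -30 1;0 0 0 0 0 -75 1;0 0 0 0 0 -120 1;0 0 0 0 0 -165 1;0 0 0.14 -25 -40 -171 1;0 0 0.28 -45 -85 -171 1;0 0 0.42 -60 -130 -171 1;0 0 0.56 -75 -175 -171 1;0 0 0.7 -90 -220 -171 1;0 0 0.84 -100 -265 -171 1")

```text
clock: 23.25
tool_pos: [0.6309, 0.1483, 0.1788]
tcp_rot: [0.329, 0.944, -0.0, -0.0]
force: [0.9, 0.8, -0.4]
width: 0.224
grip_force: 39.8
```

```bash
python3 -c "
from h import *
plan((.658,.0477,.18,.01))
"
```

```text
t 23.25 at [0.6309 0.1483 0.1788] psi 0.9001 F [ 0.9  0.8 -0.4] w 0.224 g 39.8
turn [-0.   -0.    0.89] shift [-83.7 -62.   -1.2]
```

Request:
servo_tool(commands="0 0 0.14 -20 -15 -1 1;0 0 0.28 -40 -30 -1 1;0 0 0.42 -60 -45 -1 1;0 0 0.56 -84 -62 -1 1;0 0 0.7 -84 -62 -1 1;0 0 0.84 -84 -62 -1 1;0 0 0.89 -84 -62 -1 1;0 0 0.89 -84 -62 -1 1;0 0 0.89 -84 -62 -1 1")

```text
clock: 24.15
tool_pos: [0.6579, 0.0495, 0.1798]
tcp_rot: [0.701, 0.713, -0.0, -0.0]
force: [-0.5, 0.5, -0.0]
width: 0.218
grip_force: 39.8
```

```bash
python3 -c "
from h import *
plan((.658,.0477,.04,.01),(.658,.0477,.013,.01))
from plant import viewer
g=viewer.grab_frame('side')
cv2.imwrite('pics/s6.png',cv2.resize(g['img'][130:330,270:490][:,:,::-1],None,fx=2.7,fy=2.7,interpolation=2))
"
```

```text
t 24.15 at [0.6579 0.0495 0.1798] psi 0.0172 F [-0.5  0.5 -0. ] w 0.218 g 39.8
turn [-0.001 -0.     0.007] shift [-1.900e+00  1.000e-01  1.398e+02]
turn [-0.001 -0.     0.007] shift [ -1.9   0.2 166.8]
```

View pics/s6.png

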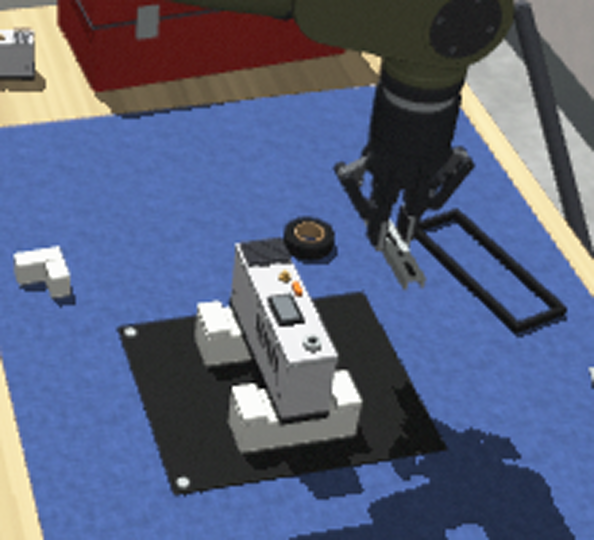

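The strap is held level, parallel to the radio. I lower it.

Request:
servo_tool(commands="0 0 0.007 -2 0 40 1;0 0 0.007 -2 0 80 1;0 0 0.007 -2 0 115 1;0 0 0.007 -2 0 140 1;0 0 0.007 -2 0 153 1;0 0 0.007 -2 0 158 1;0 0 0.007 -2 0 162 1;0 0 0.007 -2 0 165 1;0 0 0.007 -2 0 167 1;0 0 0.007 -2 0 167 1")

```text
clock: 25.2
tool_pos: [0.6588, 0.0476, 0.0141]
tcp_rot: [0.704, 0.71, 0.001, 0.0]
force: [-0.1, -0.1, -0.8]
width: 0.219
grip_force: 39.7
```

Request:
servo_tool(commands="0 0 0 0 0 1 1;0 0 0 0 0 2 1;0 0 0 0 0 2 1;0 0 0 0 0 2 0.7;0 0 0 0 0 2 0.5;0 0 0 0 0 2 0.5;0 0 0 0 0 2 0.5;0 0 0 0 0 2 0.5", squeeze=20)

```text
clock: 26.0
tool_pos: [0.6582, 0.0476, 0.0111]
tcp_rot: [0.704, 0.71, 0.0, -0.0]
force: [0.3, -0.4, -0.4]
width: 0.499
grip_force: 0.0
```

Request:
servo_tool(commands="0 0 0 0 0 -20 0.5;0 0 0 0 0 -60 0.5;0 0 0 0 0 -110 0.5;0 0 0 0 0 -160 0.3;0 0 0 0 0 -200 0;0 0 0 0 0 -200 0")

```text
clock: 26.6
tool_pos: [0.6623, 0.0475, 0.2208]
tcp_rot: [0.704, 0.71, 0.005, 0.005]
force: [1.1, -0.5, 0.5]
width: 0.978
grip_force: 0.0
```

```bash
python3 -c "
from h import *
f=np.load('t5.npz')
I=f['img'].astype(int)
m=box((452,128,490,165)); sub=I[130:162,454:486]
print(sub[::2,::2,0])
print((sub[...,2]-sub[...,0])[::2,::2])
plan((.655,-.262,.2,1.58))
"
```

```text
[[ 58  62  60  59  56  61  61  61  66  62  54  56  62  66  61  59]
 [ 56  63  59  56  57  56  55  56  60  60  55  55  62  62  58  60]
 [ 62  54  60  54  61  57  71  93 103 103  96  70  56  58  63  57]
 [ 64  54  58  68  60  74 107 125 158 160 127 109  78  61  65  62]
 [ 57  51  60  60  70 104 143 219 227 223 221 165 105  67  62  59]
 [ 59  62  61  59  78 117 185 225 220 218 223 219 134  90  24  57]
 [ 59  64  65  84  81 115 207 225 224 220 221 223 162  94  25  50]
 [ 65  56  71 115  87 113 179 223 220 222 224 224 144  90  20  27]
 [ 68  63  93 121  87 106 118 201 227 227 223 183 117  75  18  19]
 [ 62  67 118 123 126  77 109 117 145 164 142 115  97  34  18  23]
 [ 58  57 116 120 122 105  67  96 111 112 108  82  34  22  18  25]
 [ 58  60 108 126 116 117 120  71  55  57  36  37  19  27  29  45]
 [ 51  55  80 120 110 108 105  98  80  65  40  24  20  40  58  61]
 [ 54  64  62  85 104 100  94  78  62  47  33  59  60  59  64  62]
 [ 55  61  59  61  62  72  70  62  55  56  62  60  66  56  53  55]
 [ 62  65  63  59  59  55  61  61  57  57  59  62  56  61  61  56]]
[[83 76 79 81 84 81 81 89 8
[... 223 characters left out ...]
 86]
 [83 85 85 85 26  9 -1 -5 -5 -3 -6 -5  9 11 42 80]
 [81 82 86 44 11 10 -4 -3 -5 -4 -4 -4  2 16 31 68]
 [92 89 62  3  8 13  1 -4 -2 -5 -5 -7  6 17 32 45]
 [86 90 23 -3  4 13  8 -3 -7 -4 -5  2 13 13 30 36]
 [79 77  1 -2  1 11 15 11  5  4  7 12 11 21 32 34]
 [81 83  3 -1 -2  4  7 12 11 14 10  7 20 31 34 39]
 [77 78 27 -5  0  0  3  4  5  4  3 16 31 26 33 78]
 [79 83 62  4 -3 -1 -1 -3  0  1 10 29 31 62 80 81]
 [82 81 88 52  4 -2 -1 -4 -7 22 46 81 83 87 84 81]
 [79 82 81 86 75 50 41 50 71 81 86 90 89 82 78 77]
 [84 85 84 80 80 85 84 85 82 85 85 85 83 76 83 85]]
t 26.6 at [0.6623 0.0475 0.2208] psi 0.0091 F [ 1.1 -0.5  0.5] w 0.978 g 0.0
turn [ 0.012  0.012 -1.571] shift [-309.5  -10.4   20.7]
```

Jar's lid disc centre is at px (471,142) in the top view, giving (0.660, -0.265) at lid height. I move there.

Request:
servo_tool(commands="0 0 -1.571 -312 -3 40 0;0 0 -1.571 -312 -3 40 0;0 0 -1.571 -312 -3 40 0;0 0 -1.571 -312 -3 40 0;0 0 -1.571 -312 -3 40 0;0 0 -1.571 -312 -3 40 0;0 0 -1.571 -312 -3 40 0;0 0 -1.571 -312 -3 40 0;0 0 -1.571 -312 -3 40 0;0 0 -1.571 -312 -3 40 0")

```text
clock: 27.6
tool_pos: [0.6575, -0.2648, 0.1698]
tcp_rot: [0.034, 0.999, 0.0, -0.001]
force: [0.2, 0.4, -0.4]
width: 1.001
grip_force: 0.0
```

```bash
python3 -c "
from h import *
plan((.66,-.265,.12,1.581),(.66,-.265,.023,1.581))
from plant import viewer
f=viewer.grab_frame('top');np.savez('t7.npz',**f)
cv2.imwrite('pics/t7.png',np.hstack([cv2.resize(f['img'][110:260,290:420][:,:,::-1],(390,450),interpolation=2)]))
print(seg(f,(320,132,385,158),.021,80,k=3))
"
```

```text
t 27.6 at [ 0.6575 -0.2648  0.1698] psi 1.5037 F [ 0.2  0.4 -0.4] w 1.001 g 0.0
turn [ 0.001 -0.002 -0.077] shift [-2.6 -0.1 49.8]
turn [ 0.001 -0.002 -0.077] shift [ -2.7  -0.2 146.8]
((array([656.2,  44.7]), array([121.4,  22.5]), np.float64(-1.5696), 407), (np.int64(330), np.int64(145), np.int64(375), np.int64(153)))
```

View pics/t7.png

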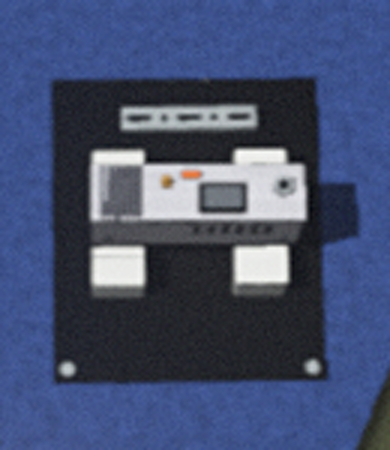

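The strap lies flat and parallel behind the radio (crop 188,117). Now the jar.

Request:
servo_tool(commands="0 0 -0.077 -2 0 40 0;0 0 -0.077 -2 0 80 0;0 0 -0.077 -2 0 115 0;0 0 -0.077 -2 0 137 0;0 0 -0.077 -2 0 145 0;0 0 -0.077 -2 0 145 0;0 0 -0.077 -2 0 145 0.5;0 0 -0.077 -2 0 145 0.8;0 0 -0.077 -2 0 145 0.8;0 0 -0.077 -2 0 145 0.8", squeeze=40)

```text
clock: 28.65
tool_pos: [0.6616, -0.2653, 0.0287]
tcp_rot: [-0.002, 1.0, -0.001, 0.002]
force: [-0.6, -0.6, 5.0]
width: 0.571
grip_force: 42.0
```

```bash
python3 -c "
from h import *
plan((.66,-.265,.2,1.581),(.456,.0457,.2,1.581))
f=np.load('t7.npz')
I=f['img'].astype(int)
# radio silver top
print(seg(f,(315,155,398,184),.134,100,k=5))
for u,v in((320.3,173.5),(392,173)): print(world(f,.134)[int(v),int(u)].round(4))
"
```

```text
t 28.65 at [ 0.6616 -0.2653  0.0287] psi 1.575 F [-0.6 -0.6  5. ] w 0.571 g 42.0
turn [-0.002  0.004 -0.006] shift [   0.9    0.  -171.3]
turn [-0.002  0.004 -0.006] shift [ 203.6  311.6 -172.5]
((array([560.7,  44.4]), array([176.4,  61.8]), np.float64(-1.5699), 1749), (np.int64(320), np.int64(159), np.int64(391), np.int64(183)))
[0.5553 0.1326 0.134 ]
[ 0.5555 -0.0459  0.134 ]
```

Request:
servo_tool(commands="0 0 0 0 0 -30 0.8;0 0 0 0 0 -75 0.8;0 0 0 0 0 -120 0.8;0 0 0 20 30 -168 0.8;0 0 0 45 70 -168 0.8;0 0 0 70 105 -168 0.8;0 0 0 95 145 -168 0.8;0 0 0 120 185 -168 0.8;0 0 0 145 222 -168 0.8;0 0 0 165 255 -168 0.8")

```text
clock: 29.65
tool_pos: [0.4921, -0.0088, 0.194]
tcp_rot: [-0.002, 1.0, 0.0, -0.0]
force: [-0.1, 0.7, -1.0]
width: 0.572
grip_force: 41.7
```

```bash
python3 -c "
from h import *
plan((.456,.0457,.1,1.581))
"
```

```text
t 29.65 at [ 0.4921 -0.0088  0.194 ] psi 1.5752 F [-0.1  0.7 -1. ] w 0.572 g 41.7
turn [ 0.    -0.    -0.006] shift [35.9 54.6 94.1]
```

Request:
servo_tool(commands="0 0 -0.006 18 28 0 0.8;0 0 -0.006 36 54 0 0.8;0 0 -0.006 36 54 20 0.8;0 0 -0.006 36 54 55 0.8;0 0 -0.006 36 54 90 0.8;0 0 -0.006 36 54 120 0.8;0 0 -0.006 36 54 140 0.8;0 0 -0.006 36 54 150 0.8;0 0 -0.006 36 54 150 0.8;0 0 -0.006 36 54 150 0.8")

```text
clock: 30.65
tool_pos: [0.4585, 0.0435, 0.0453]
tcp_rot: [-0.005, 1.0, 0.0, 0.001]
force: [0.9, -0.1, -1.1]
width: 0.57
grip_force: 41.8
```

```bash
python3 -c "
from h import *
plan((.456,.0457,.032,1.581))
"
```

```text
t 30.65 at [0.4585 0.0435 0.0453] psi 1.5811 F [ 0.9 -0.1 -1.1] w 0.57 g 41.8
turn [0.    0.001 0.   ] shift [ 2.5  2.3 13.3]
```

Request:
servo_tool(commands="0 0 0 2 2 4 0.8;0 0 0 2 2 7 0.8;0 0 0 2 2 10 0.8;0 0 0 2 2 12 0.8;0 0 0 2 2 13 0.8;0 0 0 2 2 13.5 0.8;0 0 0 2 2 13.5 0.8;0 0 0 2 2 13.5 0.8")

```text
clock: 31.45
tool_pos: [0.4557, 0.0455, 0.0318]
tcp_rot: [-0.005, 1.0, 0.0, -0.001]
force: [-4.3, 0.8, 7.2]
width: 0.573
grip_force: 42.7
```

Contact. I release, rise, and swing clear.

Request:
servo_tool(commands="0 0 0 0 0 0 0.4;0 0 0 0 0 0 0.25;0 0 0 0 0 0 0.1;0 0 0 0 0 0 0;0 0 0 0 0 -20 0;0 0 0 0 0 -60 0;0 0 0 0 0 -110 0;0 0 0 0 0 -160 0;0 0 0 0 0 -190 0;0 0 0 0 0 -190 0", squeeze=20)

```text
clock: 32.45
tool_pos: [0.4588, 0.0454, 0.2272]
tcp_rot: [-0.005, 1.0, -0.0, 0.006]
force: [0.2, 0.6, 0.6]
width: 0.999
grip_force: 0.0
```

Request:
servo_tool(commands="0 0 0 -10 -50 0 0;0 0 0 -20 -100 0 0;0 0 0 -30 -150 0 0;0 0 0 -40 -200 0 0;0 0 0 -50 -250 0 0;0 0 0 -50 -300 0 0;0 0 0 -50 -300 0 0;0 0 0 -50 -300 0 0;0 0 0 -50 -300 0 0")

```text
clock: 33.35
tool_pos: [0.5084, -0.2531, 0.2195]
tcp_rot: [-0.005, 1.0, 0.001, -0.001]
force: [1.3, 0.5, -0.1]
width: 1.0
grip_force: 0.0
```

```bash
python3 -c "
from h import *
from plant import viewer
plan()
f=viewer.grab_frame('top');g=viewer.grab_frame('side');np.savez('t8.npz',**f)
cv2.imwrite('pics/f8.png',np.hstack([cv2.resize(f['img'][110:260,290:420][:,:,::-1],(390,450),interpolation=2),cv2.resize(g['img'][150:340,250:415][:,:,::-1],(390,450),interpolation=2)]))
I=f['img'].astype(int)
m=box((330,195,385,240))&(I.min(-1)>190); n,l,s,c=cv2.connectedComponentsWithStats(m.astype(np.uint8))
for i in range(1,n):
  if s[i,4]>20: print(s[i],c[i],world(f,.069)[int(round(c[i][1])),int(round(c[i][0]))])
"
```

```text
t 33.35 at [ 0.5084 -0.2531  0.2195] psi 1.5816 F [ 1.3  0.5 -0.1] w 1.0 g 0.0
[330 195   8  10  79] [333.4556962  199.44303797] [0.50545383 0.09903431 0.069     ]
[369 195  16   9 144] [376.5 199. ] [ 0.50553753 -0.01135806  0.069     ]
[349 213  12  12 107] [354.27102804 218.46728972] [0.45558438 0.04566066 0.069     ]
```

View pics/f8.png

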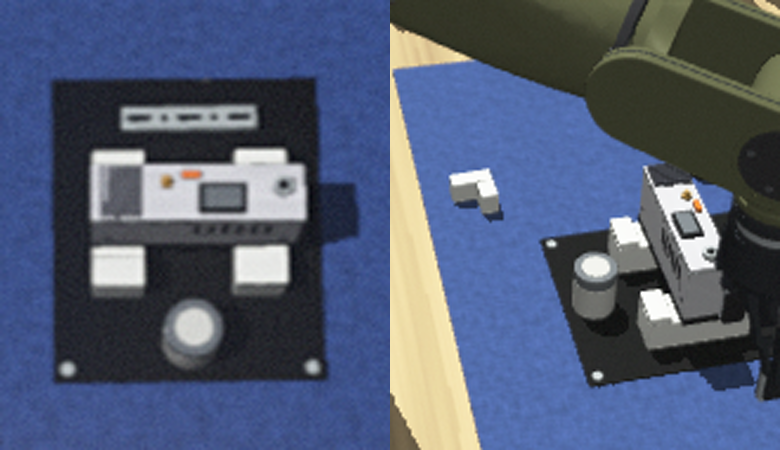

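The final view shows the strap behind (188,117), the radio in both blocks (198,195) and the jar upright in front at (0.456, 0.046). Everything is centred within 3 mm left to right and the arm is clear.

```bash
python3 -c "
from plant import bot
print(bot.hand_in())"
```

```text
the job is handed in; nothing more can be done
None
```

The job is handed in at about 33 s on the robot clock: radio wiring side up in both foam blocks on the mat, strap flat behind it and jar upright in front, all centred left to right to about 3 mm, and the tape, foam corner and fuse holder not touched; the hand-in gave no verdict.

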